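# Read a cooling crucible with the infrared thermometer

## Robot

A 6-joint arm with a two-finger parallel gripper is mounted at the origin on the work surface. World frame = base frame: x ahead of the robot, y to its left, z up, the work surface at z = 0. Lengths are in m, angles in rad, forces in N, time in s.
With the tool pointing down it reaches from about 0.35 to 0.775 m from the base axis. Payload 7.3 kg.
Tool frame: the origin (TCP) lies midway between the tips of the shut fingers; the grasp point (between the pads) lies 19 mm behind it (tcp_to_grasp is the distance from the TCP to the grasp point, in m); z points along the fingers, y is the line along which they close (so a half turn about z gives the same grasp; the last joint's range is limited). The gripper opens to 92 mm and grips with 3 to 60 N. Pads are 19 mm wide; open, the fingers measure 130 mm over their backs; the gripper's body (75 mm by 190 mm) begins 47 mm behind the grasp point.
Start: joints at [-1.388, 0.342, 1.524, -0, 1.275, -0.146], TCP at [0.17, -0.497, 0.227] pointing down, gripper open.
Joint ranges: [-2.53, 2.53], [-0.77, 2.02], [0.04, 2.7], [-1, 4.14], [0.28, 2.66], [-3.11, 3.11]. Speed limits (rad/s): [2.57, 2.57, 3.14, 3.14, 3.14, 3.14].

## Interface

Orientations are given as [roll, pitch, yaw] about the fixed x, y, z axes, in that order (R = Rz(yaw) Ry(pitch) Rx(roll)).
In Python, from cell import observe, read_camera, calibration, hand_in, tcp_to_grasp gives the robot as it stands.
- The arm moves only by the tool send_rows, never from a script. Its argument "targets" is a list of rows, each a list of 5 numbers: the opening, from 0 (shut) to 1 (fully open), then the shift along the world's x, y, z in m, then the turn about the world's z in rad. A call has 1 to 5 rows; each row shifts and turns the commanded pose from where the row before left it; what a row does not reach is not made up. A row lasts 1/10 s, in which the tool goes at most 50 mm and 8.59 degrees, less where a joint would pass 70% of its speed; a pose out of reach is approached as far as the arm can. A call is refused whole if a number of a shift passes 0.05 or a number of a turn 0.15, either way. A call with a gripper value outside its range is refused whole. The fingers move at their own pace and stop on an object; "grip_force" is the grip in N (left out, the last holds). Time passes only in rows, so rows that do not move let the fingers close. It gives the time, the measured TCP pose, the force, the opening and the grip force at its end, in the units of the state.
- observe(): the state, without advancing time (a new reading comes with each control period).
- read_camera(name): name is "side" or "top"; returns (picture, depth): 400x640x3 uint8, red, green, blue; 400x640 float32, m along the optical axis (not along the pixel's ray), 0 where there is no reading.
- calibration(name): a dict with "intrinsics" (3x3 intrinsics, pixels), "world_to_cam" (4x4, takes a point from world to camera coordinates). Camera axes: x right, y up, looking along -z (the intrinsics and any distortion apply to the point x, -y, -z); pixel columns grow to the right and rows downward; lengths in m; the calibration is good to about 2 mm. A picture is of the moment at which its call begins. calibration takes no time and is no camera call.
- hand_in(): hands the job in; it is judged then, once.
The state is a dict: "time": time; "qpos": joint angles; "qvel": joint speeds; "joint_efforts": joint torques, N m; "tool_pos": TCP position; "tool_rot": TCP orientation; "contact_force": force on the tool from outside, world axes, zero at the start; "torque": the same for the moment, N m; "opening": finger opening in m; "grip_force": force on a finger pad.
Only numpy, scipy, OpenCV 4.12 (cv2) and the standard library are available. Lean on these libraries where they do the work, as an engineer would, in place of code of your own. Each camera call takes 0.05 s, during which the arm holds its last target. There are 200 camera calls.

## Task

Check how far the crucible has cooled: pick up the infrared thermometer by its handle with the trigger squeezed, point it straight at the middle of the crucible's side from about 20 cm away, and hold it there steady with the trigger pulled for two seconds. Then lay it down gently on its side on the bench, in the middle of the gap between the enamel mug and the wooden moulding flask, clear of both, and let go. Do not touch the hot crucible, ingot mould or firebricks, and leave the other things on the bench where they stand.

Things in the scene. Friction and masses are not known exactly. Their poses are not given: they have to be found in the camera images.
- thermometer: Pistol-shaped infrared thermometer, grey, black handle, 240 g, loose, lying on its side, 38 mm thick. Origin: underside, below the crossing of barrel and handle axes. x forward out of the lens, y to the handle's side, z up. Barrel x -40 to 74, y -25 to 21 mm, axis 19 mm up. Handle axis along (-0.208, 0.978, 0) (raked 0.21 rad), 127 mm long; 34 mm deep front to back, 32 thick (butt 38), flat faces.
- grip (a point): Thermometer point (-10, 49, 19) mm: mid handle, 50 mm down its axis, level with the trigger. Axes as the thermometer's. Fingers coming from above and closing here front to back, square to the handle (along (0.978, 0.208, 0) in the thermometer's frame), push the trigger in and then bear on the handle, centring it. Pads up to 24 mm wide clear the barrel.
- lens (a point): Centre of the lens at the thermometer's nose: body point (74, 0, 19) mm. Axes as the thermometer's: it measures along +x.
- trigger (a joint): Trigger on the front of the thermometer's handle: 14 mm thick, 34 to 64 mm down the handle's axis, standing 8 mm out of the handle's front face. Slides straight in, square to the handle: 0 m = out, 0.008 m = fully in; springs back with 1.4 N at the start, 5 N fully in. Pulled from 0.004 m on.
- crucible: Dark graphite crucible, an open round pot 120 mm tall, 100 mm across at the belly, 92 mm at the rim and 72 mm at the foot, about 1 kg, loose, standing on the firebricks on one of two places (near end or far end), the ingot mould on the other. Origin at the centre of its foot, z up.
- belly (a point): Point on the crucible's axis, halfway up (60 mm above its foot): the middle to aim at. The wall here lies 50 mm from this point, all round.
- ingot_mould: Open cast-iron ingot mould, a trough 72 x 150 x 42 mm with a stub handle at its +y end that reaches 124 mm from the centre, loose, 1.6 kg, on the firebricks beside the crucible. Origin at the centre of its underside, z up.
- hearth: Three pale firebricks side by side, 345 x 230 mm (x, y), their top 68 mm above the bench, on a 400 x 290 x 4 mm steel sheet. Fixed, at the robot's left. Origin at the centre of its underside.
- flask: Wooden moulding flask (two frames one on the other), 260 x 170 mm (x, y), 114 mm tall, on a 280 x 170 mm board, with steel lugs to 152 mm from the centre at its x ends. Fixed, at the robot's right. Origin at the centre of its underside, z up; its +y face (85 mm from the origin) looks at the mug across a clear gap of about 230 mm.
- mug: White enamel mug, 90 mm across at the rim and 88 mm tall, loose; its handle is at its +y side and points away from the flask. Origin at the centre of its foot. It stands about 360 mm from the flask's centre along the flask's +y axis.
- powder_tin: Plain steel tin, 72 mm across, 105 mm tall, loose, standing at the far side of the bench. Origin at the centre of its foot.
- rammer: Turned wooden bench rammer, 72 mm across at its head (below), 147 mm tall, loose, standing at the far side. Origin at the centre of its foot.
- brush: Moulder's flat brush, lying at the far side of the bench, loose. Origin at the centre of its underside.
Things that resemble listed ones, but are neither listed nor needed, are in the scene too. Several things look just like the thermometer: the one meant starts farthest from the robot's base.

How it is judged:
On the way:
1. with its trigger pulled, the thermometer is held steady and aimed within 25 mm (sideways and in height) of the belly point, the lens 150 to 350 mm from that point, for 1.5 s (value of joint trigger above 0.004 m and x of belly in the frame of lens between 0.15 and 0.35 m and y of belly in the frame of lens between -0.025 and 0.025 m and z of belly in the frame of lens between -0.025 and 0.025 m and linear speed of thermometer below 0.025 m/s and angular speed of thermometer below 0.15 rad/s), for 1.5 s.
At the end, for the whole second after the job is handed in: Thermometer at rest flat on its side on the bench, let go, trigger out, touching neither mug nor flask, its grip point between them: 60 to 190 mm from the flask's face and within 70 mm of the line straight out of that face's middle (y of grip in the frame of flask between 0.145 and 0.275 m and x of grip in the frame of flask between -0.07 and 0.07 m and height (world z) of grip below 0.026 m and (angle between thermometer's own z axis and vertical below 0.12 rad or angle between thermometer's own z axis and vertical above 3.02 rad) and contact force between thermometer and flask below 0.1 N and contact force between thermometer and mug below 0.1 N and contact force between thermometer and the fingers below 0.1 N and linear speed of thermometer below 0.02 m/s and value of joint trigger below 0.002 m).
It fails at once if the robot or the thermometer touches the crucible, the ingot mould or the firebricks (contact force between any of the fingers, the arm, thermometer and hearth above 0.5 N or contact force between any of the fingers, the arm, thermometer and crucible above 0.5 N or contact force between any of the fingers, the arm, thermometer and ingot_mould above 0.5 N).
It fails at once if the mug, tin, rammer or brush is moved by more than 15 mm (distance of any of mug, powder_tin, rammer, brush from where it was at the start of the episode above 0.015 m).
It fails at once if the thermometer is dropped or thrown (out of the fingers and faster than 0.5 m/s) (linear speed of thermometer above 0.5 m/s and contact force between thermometer and the fingers below 0.05 N).
It also fails if it takes over 50 s, if anything falls off the work surface, if the arm or the gripper's body presses on something with over 40 N, if the wrist force passes 120 N, or if a joint passes its speed limit or range.

## Working session

There is one attempt and no reset: what is moved stays moved. The work goes in short steps, Python scripts to look and compute and a tool call to move; the robot and the scene stay as the last step left them, time stands still between calls to the robot, and variables do not carry over. Pictures are saved under pics/ and viewed, at most 10 in all, crops included, and the job is handed in when it is done.

Besides the shell and the picture viewer there is one more tool, called by a JSON object that holds its "method" and its "body". send_rows: Moves the arm, as the interface text tells. Its arguments: {"type":"object","properties":{"targets":{"type":"array","items":{"type":"array","items":{"type":"number"}}},"grip_force":{"type":"number"}},"required":["targets"]}

```bash
mkdir -p pics; cat > h.py <<'E'
import numpy as np,cv2
from cell import *
def snap(n,f):
    p,d=read_camera(n); np.savez(''+f+'.npz',p=p,d=d); cv2.imwrite('pics/'+f+'.png',p[:,:,::-1]); return p,d
def w(n,d,u,v,r=1):
    c=calibration(n);K=np.array(c['intrinsics']);M=np.linalg.inv(np.array(c['world_to_cam']))
    a=d[v-r:v+r+1,u-r:u+r+1];z=np.median(a[a>0])
    return (M@[(u-K[0,2])/K[0,0]*z,-(v-K[1,2])/K[1,1]*z,-z,1])[:3]
def cloud(n,d):
    c=calibration(n);K=np.array(c['intrinsics']);M=np.linalg.inv(np.array(c['world_to_cam']))
    v,u=np.indices(d.shape)
    P=np.stack([(u-K[0,2])/K[0,0]*d,-(v-K[1,2])/K[1,1]*d,-d,np.ones_like(d)],-1)@M.T
    return P[...,:3]
E
python3 -c "
from h import *
for n in ['top','side']: snap(n,n+'0'); print(calibration(n))
print(observe(),tcp_to_grasp)"
```

```text
{'intrinsics': array([[384.9161748 ,   0.        , 322.59556575],
       [  0.        , 384.9161748 , 202.24081532],
       [  0.        ,   0.        ,   1.        ]]), 'world_to_cam': array([[-0.02173249, -0.99963624, -0.01597149, -0.02383013],
       [ 0.98069092, -0.02442074,  0.19403334, -0.53832367],
       [-0.19435279, -0.01144627,  0.98086491, -1.37420361],
       [ 0.        ,  0.        ,  0.        ,  1.        ]])}
{'intrinsics': array([[372.23517522,   0.        , 314.88135755],
       [  0.        , 372.23517522, 194.73157237],
       [  0.        ,   0.        ,   1.        ]]), 'world_to_cam': array([[-0.86929671, -0.4942588 ,  0.00560929,  0.43945564],
       [ 0.34702958, -0.60219199,  0.71898212, -0.28976443],
       [-0.35198537,  0.62695538,  0.69500594, -0.8842018 ],
       [ 0.        ,  0.        ,  0.        ,  1.        ]])}
{'time': 0.1, 'qpos': array([-1.38798372e+00,  3.42645648e-01,  1.52488187e+00, -1.77886255e-05,
        1.27539789e+00, -1.45981833e-01]), 'qvel': array([ 0.00130395, -0.00227254, -0.00367657,  0.00036872,  0.00176752,
       -0.00079413]), 'joint_efforts': array([ 2.37797256e-03, -4.32004416e+01, -2.44693369e+01,  7.18953554e-02,
        5.25925972e-02, -4.45654632e-05]), 'tool_pos': array([ 0.16948521, -0.49652553,  0.22613213]), 'tool_rot': array([-3.14027160e+00, -1.77037312e-04,  3.28799510e-01]), 'contact_force': array([-1.1957858 ,  0.81055228, -0.00898445]), 'torque': array([ 0.04999955, -0.039403  ,  0.03947845]), 'grip_force': 0.0, 'opening': 0.09170832829092763} 0.0188
```

View pics/top0.png

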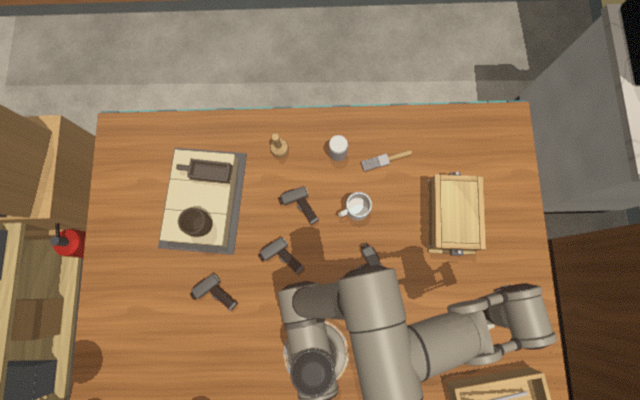

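View pics/side0.png

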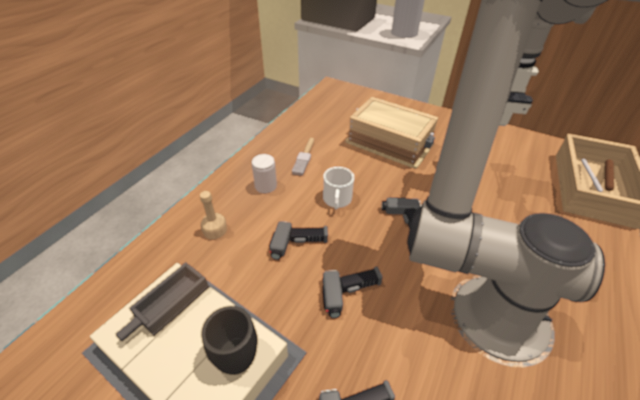

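The target candidate is the one at about (298,200) in the top picture; the crucible is at (195,222), the mug at (358,206) and the flask at (458,213). Now I'll measure them.

```bash
cat > m.py <<'E'
from h import *
z=np.load('top0.npz');p,d=z['p'],z['d'];C=cloud('top',d)
def sel(u0,u1,v0,v1,lo,hi):
    q=C[v0:v1,u0:u1].reshape(-1,3); return q[(q[:,2]>lo)&(q[:,2]<hi)]
print('bench',w('top',d,330,290),w('top',d,400,180),w('top',d,270,200))
for n,b in dict(A=(274,322,180,228),B=(255,308,232,278),Cc=(185,242,268,315)).items():
    q=sel(*b,.02,.06); r=cv2.minAreaRect(q[:,:2].astype(np.float32)*1000)
    print(n,q.mean(0),len(q),np.percentile(q[:,2],95),r)
q=sel(165,225,195,250,.17,.22);print('crucible rim',cv2.minEnclosingCircle((q[:,:2]*1000).astype(np.float32)),np.median(q[:,2]))
q=sel(165,240,150,250,.055,.085);print('hearth',cv2.minAreaRect((q[:,:2]*1000).astype(np.float32)),np.median(q[:,2]))
q=sel(335,380,188,225,.075,.1);print('mug',cv2.minEnclosingCircle((q[:,:2]*1000).astype(np.float32)))
q=sel(420,495,165,260,.105,.135);print('flask',cv2.minAreaRect((q[:,:2]*1000).astype(np.float32)),np.median(q[:,2]))
# side view top faces of A
z=np.load('side0.npz');C2=cloud('side',z['d'])
q=C2[215:262,268:330].reshape(-1,3);q=q[(q[:,2]>.02)&(q[:,2]<.06)];print('A side',q.mean(0),cv2.minAreaRect((q[:,:2]*1000).astype(np.float32)),np.percentile(q[:,2],95))
img=np.hstack([cv2.resize(p[180:230,272:327,::-1],None,fx=7,fy=7,interpolation=2),cv2.resize(z['p'][213:263,265:330,::-1],None,fx=6,fy=7,interpolation=2)])
cv2.imwrite('pics/crop.png',img)
E
python3 m.py
```

```text
bench [ 0.23543799 -0.05455666  0.59133176] [ 0.62889541 -0.33808648 -0.00176734] [ 0.56248737  0.1674052  -0.0028378 ]
A [0.5448063  0.05341444 0.03337064] 603 0.03966910972076452 ((524.427734375, 60.26603698730469), (154.28900146484375, 113.8182144165039), 20.49177360534668)
B [0.35129194 0.12407752 0.03386121] 644 0.03989194971342404 ((328.6988525390625, 125.19424438476562), (152.56321716308594, 113.33036041259766), 35.09956741333008)
Cc [0.22313664 0.36958163 0.03345071] 693 0.03999530083515235 ((199.85125732421875, 370.57562255859375), (151.78378295898438, 115.75303649902344), 37.822818756103516)
crucible rim ((459.134033203125, 402.5944519042969), 47.102115631103516) 0.18466238191320383
hearth ((570.1790771484375, 426.35333251953125), (233.90538024902344, 345.2919006347656), 83.91657257080078) 0.06672513061669627
mug ((517.048828125, -157.08233642578125), 54.02333450317383)
flask ((483.0331726074219, -517.1988525390625), (172.6011505126953, 261.12042236328125), 86.35762023925781) 0.11064397071508247
A side [0.5427671  0.05668899 0.0337076 ] ((524.8019409179688, 59.008392333984375), (152.5356903076172, 116.99251556396484), 20.461071014404297) 0.03906102530644629
```

View pics/crop.png

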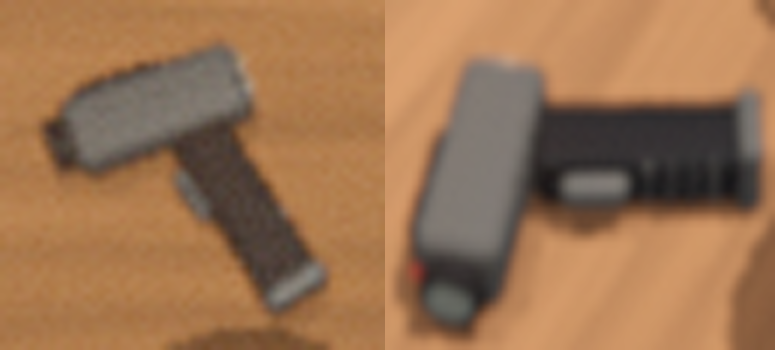

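The crop shows the grey barrel with its lens at the lower left and the handle going to the lower right, with the trigger on the lens side, so z is up as assumed. Next, refine the pose from the depth slices.

```bash
cat > r.py <<'E'
from h import *
th=np.deg2rad(110.5);O=np.array([.5782,.0631])
for n in ['top','side']:
    z=np.load(n+'0.npz');C=cloud(n,z['d']).reshape(-1,3)
    q=C[(C[:,2]>.025)&(C[:,2]<.05)];q=q[np.linalg.norm(q[:,:2]-[.5247,.0596],axis=1)<.12]
    ex=np.array([np.cos(th),np.sin(th)]);ey=np.array([-ex[1],ex[0]])
    b=(q[:,:2]-O)@np.c_[ex,ey]*1000
    a=np.array([-.208,.978]);f=np.array([.978,.208]);s=b@a;l=b@f
    for lo,hi in [(25,34),(40,60),(68,80),(80,95),(95,110),(110,120)]:
        m=(s>lo)&(s<hi)&(abs(l)<40);print(n,lo,np.percentile(l[m],[3,97]).round(1),m.sum())
    m=b[:,1]<18;print('barrel',b[m].min(0),b[m].max(0),'smax',s[abs(l)<12].max())
    m=m&(abs(b[:,0]-12)<35)
    print('barrel y edges at x:',[(x,np.percentile(b[(abs(b[:,0]-x)<8)&(b[:,1]<19),1],[3]).round(1)) for x in (-25,-10,5,20,35)])
z=np.load('top0.npz')
for t,u,v in [('tin',338,145),('rammer',276,140),('mugc',360,203),('D',370,257)]: print(t,w('top',z['d'],u,v))
E
python3 r.py
```

```text
top 25 [-30.8  13.8] 26
top 40 [-14.8  23. ] 50
top 68 [-14.8  16.6] 29
top 80 [-13.9  16.5] 34
top 95 [-14.4  18.3] 39
top 110 [-15.   18.1] 24
barrel [-40.73982248 -23.1485188 ] [73.07815658 17.92934087] smax 129.0624075469668
barrel y edges at x: [(-25, array([-15.9])), (-10, array([-17.])), (5, array([-19.4])), (20, array([-20.8])), (35, array([-22.7]))]
side 25 [-29.9  14.6] 49
side 40 [-16.  20.] 86
side 68 [-15.4  16.2] 44
side 80 [-14.4  16.5] 62
side 95 [-13.6  16.3] 54
side 110 [-12.   17.1] 44
barrel [-43.66165046 -24.83097741] [73.32629294 17.94843466] smax 128.46351752136292
barrel y edges at x: [(-25, array([-17.2])), (-10, array([-17.1])), (5, array([-21.6])), (20, array([-21.8])), (35, array([-23.4]))]
tin [ 0.73997078 -0.09820008  0.10538499]
rammer [0.75188211 0.12495969 0.14201524]
mugc [ 0.54071423 -0.17888112  0.00399846]
D [ 0.33342544 -0.20430753  0.03602259]
```

{"method": "send_rows", "body": {"targets": [[1, 0.02, 0.04, 0, 0], [1, 0.027, 0.04, 0, 0.06], [1, 0.027, 0.04, 0, 0.06], [1, 0.028, 0.04, 0, 0.06], [1, 0.028, 0.04, 0, 0.058]]}}

```text
time: 0.6
tool_pos: [0.3001, -0.2951, 0.2266]
tool_rot: [-3.141, -0.0, 0.568]
contact_force: [0.8, -0.5, -0.2]
opening: 0.0918
grip_force: 0.0
```

```bash
cat > f.py <<'E'
from h import *
from scipy.optimize import minimize
from scipy.spatial import cKDTree
a=np.array([-.208,.978]);f=np.array([.978,.208])
X,Y=np.meshgrid(np.arange(-45,80,2.),np.arange(-27,132,2.));G=np.c_[X.ravel(),Y.ravel()]
s=G@a;l=G@f;x,y=G.T
m=((x>-40)&(x<55)&(y>-25)&(y<21))|((x>=55)&(x<74)&(abs(y)<14))|((s>0)&(s<127)&(abs(l)<17))|((s>34)&(s<64)&(l>0)&(l<25))
G=G[m];T=cKDTree(G)
def run(qs,t0=110.5):
    def cost(p):
        c,sn=np.cos(p[2]),np.sin(p[2]);b=(qs-p[:2])@np.array([[c,-sn],[sn,c]])
        d1=T.query(b)[0];d2=cKDTree(b).query(G)[0]
        return np.mean(np.clip(d1-1.5,0,10)**2)+np.mean(np.clip(d2-2.,0,10)**2)
    best=min((minimize(cost,[578+dx,63+dy,np.deg2rad(t0+dt)],method='Nelder-Mead',options=dict(initial_simplex=np.array([578+dx,63+dy,np.deg2rad(t0+dt)])+np.array([[0,0,0],[5,0,0],[0,5,0],[0,0,.08]]))) for dx,dy,dt in [(0,0,0),(3,-3,-4),(-3,3,-2)]),key=lambda r:r.fun)
    p=best.x;c,sn=np.cos(p[2]),np.sin(p[2]);g=p[:2]+np.array([[c,-sn],[sn,c]])@[-10,49]
    print(p[:2].round(1),np.rad2deg(p[2]).round(2),best.fun.round(3),'grip',g.round(1))
Q=[]
for n in ['top','side']:
    z=np.load(n+'0.npz');C=cloud(n,z['d']).reshape(-1,3)
    q=C[(C[:,2]>.024)&(C[:,2]<.05)];q=q[np.linalg.norm(q[:,:2]-[.5247,.0596],axis=1)<.12][:,:2]*1000
    run(q);Q.append(q)
run(np.vstack(Q))
E
python3 f.py
```

```text
[575.6  61. ] 109.0 0.149 grip [532.5  35.6]
[576.6  62.1] 109.89 0.167 grip [534.   36.1]
[576.2  61.6] 109.39 0.094 grip [533.3  35.9]
```

{"method": "send_rows", "body": {"targets": [[1, 0.035, 0.045, 0, 0], [1, 0.04, 0.045, 0, 0], [1, 0.04, 0.045, 0, 0], [1, 0.04, 0.045, 0, 0], [1, 0.04, 0.045, 0, 0]]}}

```text
time: 1.1
tool_pos: [0.464, -0.106, 0.2266]
tool_rot: [3.142, 0.0, 0.567]
contact_force: [0.5, -2.2, -0.2]
opening: 0.0918
grip_force: 0.0
```

{"method": "send_rows", "body": {"targets": [[1, 0.02, 0.045, 0, -0.018], [1, 0.02, 0.04, 0, 0], [1, 0, 0, 0, 0]]}}

```text
time: 1.4
tool_pos: [0.5044, -0.0183, 0.2262]
tool_rot: [-3.14, -0.001, 0.555]
contact_force: [0.8, -0.2, -0.1]
opening: 0.0917
grip_force: 0.0
```

{"method": "send_rows", "body": {"targets": [[1, 0.015, 0.03, -0.01, -0.006], [1, 0.014, 0.024, -0.04, 0], [1, 0, 0, -0.05, 0], [1, 0, 0, -0.03, 0], [1, 0, 0, 0, 0]]}}

```text
time: 1.9
tool_pos: [0.5287, 0.031, 0.0925]
tool_rot: [-3.136, 0.008, 0.543]
contact_force: [-0.3, -0.3, 0.0]
opening: 0.0919
grip_force: 0.0
```

```bash
python3 -c "
from h import *
snap('side','s1');p,d=snap('top','t1')
z=np.load('s1.npz')['p']
cv2.imwrite('pics/c1.png',np.hstack([cv2.resize(p[170:240,262:342,::-1],None,fx=5,fy=5),cv2.resize(z[203:273,250:330,::-1],None,fx=5,fy=5)]))
print(observe()['tool_pos'],observe()['tool_rot'])"
```

```text
[0.53229123 0.03056184 0.09720838] [-3.14155276e+00  4.02347803e-04  5.42268098e-01]
```

View pics/c1.png

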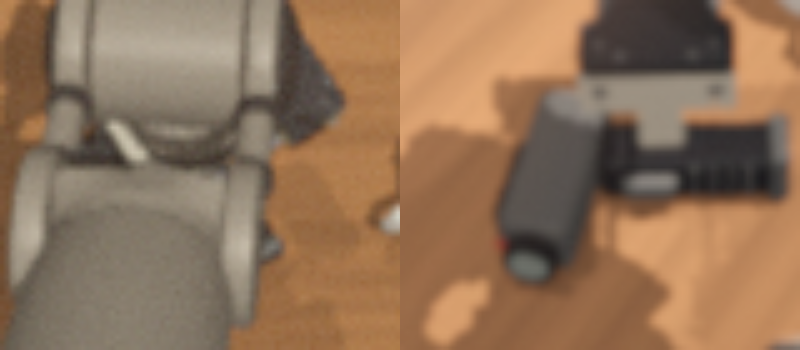

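The finger stands over mid-handle, in line with the trigger (in the right crop, finger at about (660,125), trigger at (650,183)). I'll go down.

{"method": "send_rows", "body": {"targets": [[1, 0.001, 0.005, -0.02, 0.005], [1, 0, 0, -0.03, 0], [1, 0, 0, -0.025, 0], [1, 0, 0, -0.012, 0], [1, 0, 0, 0, 0]]}}

```text
time: 2.5
tool_pos: [0.5334, 0.0357, 0.0101]
tool_rot: [3.141, -0.0, 0.547]
contact_force: [0.1, 0.0, -0.1]
opening: 0.092
grip_force: 0.0
```

{"method": "send_rows", "body": {"targets": [[1, 0, 0, 0, 0], [1, 0, 0, 0, 0]]}}

```text
time: 2.7
tool_pos: [0.5344, 0.0359, 0.0115]
tool_rot: [3.14, -0.003, 0.548]
contact_force: [0.7, -0.4, 0.1]
opening: 0.092
grip_force: 0.0
```

{"method": "send_rows", "body": {"targets": [[1, 0, 0, -0.007, 0], [1, 0, 0, 0, 0], [0.5, 0, 0, 0, 0], [0.4, 0, 0, 0, 0], [0.3, 0, 0, 0, 0]], "grip_force": 30}}

```text
time: 3.2
tool_pos: [0.5332, 0.0361, 0.0028]
tool_rot: [3.141, -0.0, 0.548]
contact_force: [0.1, -0.1, 0.7]
opening: 0.0722
grip_force: 0.0
```

{"method": "send_rows", "body": {"targets": [[0.1, 0, 0, 0, 0], [0.1, 0, 0, 0, 0], [0.1, 0, 0, 0, 0], [0.1, 0, 0, 0, 0], [0.1, 0, 0, 0, 0]]}}

```text
time: 3.7
tool_pos: [0.5332, 0.036, 0.0027]
tool_rot: [3.141, -0.0, 0.548]
contact_force: [0.6, -0.5, -0.3]
opening: 0.0338
grip_force: 30.0
```

Opening 33.8 mm at 30 N: the handle is held and the trigger is in. Next: lift and aim.

{"method": "send_rows", "body": {"targets": [[0.1, 0, 0, 0.01, 0], [0.1, 0, 0, 0.025, 0], [0.1, 0, 0, 0.025, 0], [0.1, 0, 0, 0.025, 0], [0.1, 0, 0, 0.02, 0]]}}

```text
time: 4.2
tool_pos: [0.5332, 0.0361, 0.1097]
tool_rot: [3.141, -0.001, 0.548]
contact_force: [1.0, 0.7, -2.5]
opening: 0.0342
grip_force: 30.0
```

{"method": "send_rows", "body": {"targets": [[0.1, -0.003, 0.012, 0.004, 0], [0.1, -0.003, 0.012, 0, 0], [0.1, -0.003, 0.011, 0, 0], [0.1, 0, 0, 0, 0], [0.1, 0, 0, 0, 0]]}}

```text
time: 4.7
tool_pos: [0.5235, 0.0716, 0.1108]
tool_rot: [-3.141, 0.002, 0.549]
contact_force: [-0.2, 0.1, -1.9]
opening: 0.0339
grip_force: 30.0
```

```bash
cat > a.py <<'E'
from h import *
p,d=snap('side','s2');t,_=snap('top','t2')
o=observe();print(o['time'],o['tool_pos'],o['tool_rot'],o['opening'])
C=cloud('side',d)
c=calibration('side');K=c['intrinsics'];M=c['world_to_cam']
def px(P):
    q=M@np.r_[P,1]; return (K[0,2]+K[0,0]*q[0]/-q[2],K[1,2]-K[1,1]*q[1]/-q[2])
T=o['tool_pos'];h=o['tool_rot'][2]+np.pi/2-.2095;ex=np.array([np.cos(h),np.sin(h),0]);ey=np.array([-ex[1],ex[0],0])
L=np.array([T[0],T[1],T[2]+.0163])+.084*ex-.049*ey
B=np.array([.459,.4026,.128]);r=B-L;print('lens',L,'belly rel',r@ex,r@ey,r[2],px(L),px(B))
# points of the thermometer in the side cloud
P=C.reshape(-1,3);s=(np.linalg.norm(P[:,:2]-L[:2]+.04*ex[:2],axis=1)<.07)&(P[:,2]>.09)&(P[:,2]<.16);q=P[s]
b=(q-L)@np.c_[ex,ey,[0,0,1]]*1000;m=(b[:,0]>-100)&(b[:,0]<15)&(b[:,1]<18)&(b[:,1]>-35)&(b[:,2]>-25)&(b[:,2]<25)
print(m.sum(),np.percentile(b[m],[1,50,99],axis=0).round(1))
for x in (-80,-60,-40,-25,-10,-3):
    k=m&(abs(b[:,0]-x)<6);print(x,k.sum(),np.percentile(b[k],[2,98],axis=0)[:,1:].round(1).tolist())
# crucible centre from side
z=P[(np.linalg.norm(P[:,:2]-B[:2],axis=1)<.075)&(P[:,2]>.178)];print('rim side',cv2.minEnclosingCircle((z[:,:2]*1000).astype(np.float32)),z[:,2].max())
cv2.imwrite('pics/c2.png',cv2.resize(p[150:400,130:380,::-1],None,fx=2.2,fy=2.2))
E
python3 a.py
```

```text
4.8 [0.52395878 0.07099089 0.11114829] [-3.14132532e+00  9.50976615e-04  5.48013819e-01] 0.03362479164414638
lens [0.5422828  0.16649602 0.12744829] belly rel 0.25036191796480584 0.00014970264349847828 0.0005517069066143243 (np.float64(266.97548753397206), np.float64(241.2362732477723)) (np.float64(231.4801852918506), np.float64(343.1683238371117))
543 [[-97.5 -24.1 -12.7]
 [-29.   -2.9  16.8]
 [  1.9  17.3  20.6]]
-80 34 [[-19.4, 15.2], [6.1, 19.7]]
-60 46 [[-23.4, 13.6], [7.8, 20.3]]
-40 58 [[-23.9, 12.0], [13.3, 21.1]]
-25 71 [[-24.2, -3.0], [17.3, 20.3]]
-10 99 [[-19.5, -12.8], [17.4, 18.3]]
-3 114 [[-14.7, -12.7], [13.6, 16.5]]
rim side ((459.45947265625, 402.2870178222656), 46.79891586303711) 0.19049128739691457
```

View pics/c2.png

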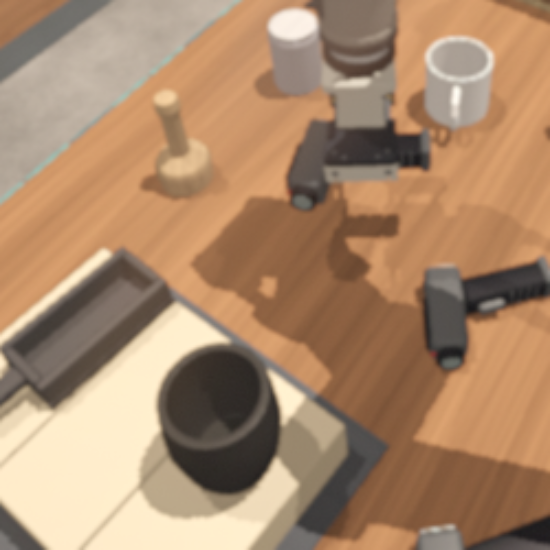

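The thermometer is held level, with its lens at about (302,200) in the crop, exactly where the model puts it, and in line with the crucible's belly. I'll hold for over two seconds.

{"method": "send_rows", "body": {"targets": [[0.1, 0, 0, 0, 0], [0.1, 0, 0, 0, 0], [0.1, 0, 0, 0, 0], [0.1, 0, 0, 0, 0], [0.1, 0, 0, 0, 0]]}}

```text
time: 5.3
tool_pos: [0.5242, 0.071, 0.1118]
tool_rot: [3.141, -0.0, 0.548]
contact_force: [0.2, 0.4, -2.6]
opening: 0.0341
grip_force: 30.0
```

{"method": "send_rows", "body": {"targets": [[0.1, 0, 0, 0, 0], [0.1, 0, 0, 0, 0], [0.1, 0, 0, 0, 0], [0.1, 0, 0, 0, 0], [0.1, 0, 0, 0, 0]]}}

```text
time: 5.8
tool_pos: [0.5241, 0.0711, 0.1117]
tool_rot: [3.142, 0.0, 0.548]
contact_force: [0.0, 0.3, -2.4]
opening: 0.0341
grip_force: 30.0
```

{"method": "send_rows", "body": {"targets": [[0.1, 0, 0, 0, 0], [0.1, 0, 0, 0, 0], [0.1, 0, 0, 0, 0], [0.1, 0, 0, 0, 0], [0.1, 0, 0, 0, 0]]}}

```text
time: 6.3
tool_pos: [0.5241, 0.0711, 0.1117]
tool_rot: [3.142, 0.0, 0.548]
contact_force: [-0.3, 0.2, -2.0]
opening: 0.0337
grip_force: 30.0
```

{"method": "send_rows", "body": {"targets": [[0.1, 0, 0, 0, 0], [0.1, 0, 0, 0, 0], [0.1, 0, 0, 0, 0], [0.1, 0, 0, 0, 0], [0.1, 0, 0, 0, 0]]}}

```text
time: 6.8
tool_pos: [0.5241, 0.0711, 0.1118]
tool_rot: [3.141, -0.0, 0.548]
contact_force: [0.0, -0.1, -2.4]
opening: 0.0337
grip_force: 30.0
```

{"method": "send_rows", "body": {"targets": [[0.1, 0, 0, 0, 0], [0.1, 0, 0, 0, 0], [0.1, 0, 0, 0, 0], [0.1, 0, 0, 0, 0], [0.1, 0, 0, 0, 0]]}}

```text
time: 7.3
tool_pos: [0.5241, 0.0711, 0.1117]
tool_rot: [3.142, -0.0, 0.548]
contact_force: [0.5, 0.3, -1.7]
opening: 0.0341
grip_force: 30.0
```

```bash
python3 - <<'E'
from h import *
z=np.load('top0.npz');C=cloud('top',z['d']).reshape(-1,3);D=cloud('side',np.load('side0.npz')['d']).reshape(-1,3)
for n,P in (('top',C),('side',D)):
    q=P[(P[:,2]>.08)&(P[:,2]<.1)&(np.linalg.norm(P[:,:2]-[.51,-.16],axis=1)<.075)];
    print(n,'mug x',np.percentile(q[:,0],[1,99]),'y',np.percentile(q[:,1],[1,99]))
    q=P[(P[:,2]>.1)&(P[:,2]<.14)&(abs(P[:,0]-.48)<.16)&(P[:,1]<-.4)&(P[:,1]>-.65)]
    print(n,'flask',cv2.minAreaRect((q[:,:2]*1000).astype(np.float32)))
E
```

```text
top mug x [0.47744598 0.5630828 ] y [-0.21092229 -0.12430364]
top flask ((478.45458984375, -516.9073486328125), (172.6011505126953, 283.8748474121094), 86.35762023925781)
side mug x [0.47760369 0.56553667] y [-0.21118778 -0.1242355 ]
side flask ((485.1541748046875, -517.8405151367188), (177.14178466796875, 260.3830261230469), 86.33734893798828)
```

{"method": "send_rows", "body": {"targets": [[0.1, 0, 0, 0.02, 0], [0.1, 0, 0, 0.035, 0], [0.1, 0, 0, 0.03, 0], [0.1, 0, -0.015, 0, 0.04], [0.1, -0.002, -0.03, 0, 0.09]]}}

```text
time: 7.8
tool_pos: [0.5227, 0.0269, 0.198]
tool_rot: [3.14, -0.002, 0.683]
contact_force: [0.2, -0.3, -2.3]
opening: 0.034
grip_force: 30.0
```

{"method": "send_rows", "body": {"targets": [[0.1, -0.003, -0.03, 0, 0.09], [0.1, -0.003, -0.03, 0, 0.09], [0.1, -0.003, -0.03, 0, 0.09], [0.1, -0.003, -0.03, 0, 0.09], [0.1, -0.003, -0.03, 0, 0.09]]}}

```text
time: 8.3
tool_pos: [0.5068, -0.1251, 0.1968]
tool_rot: [3.141, -0.0, 1.132]
contact_force: [0.0, 0.0, -1.4]
opening: 0.0339
grip_force: 30.0
```

{"method": "send_rows", "body": {"targets": [[0.1, -0.003, -0.03, 0, 0.09], [0.1, -0.003, -0.03, 0, 0.09], [0.1, -0.003, -0.03, 0, 0.09], [0.1, -0.003, -0.03, 0, 0.09], [0.1, 0, 0, 0, 0]]}}

```text
time: 8.8
tool_pos: [0.4946, -0.2474, 0.1965]
tool_rot: [3.141, 0.002, 1.486]
contact_force: [0.9, -0.0, -2.8]
opening: 0.0336
grip_force: 30.0
```

{"method": "send_rows", "body": {"targets": [[0.1, 0, 0, 0, 0], [0.1, 0, 0, 0, 0]]}}

```text
time: 9.0
tool_pos: [0.4951, -0.2431, 0.1967]
tool_rot: [-3.141, -0.001, 1.487]
contact_force: [-0.5, 1.6, -2.0]
opening: 0.0338
grip_force: 30.0
```

Remaining: (+0.0015, −0.077) and a turn of +0.23.

{"method": "send_rows", "body": {"targets": [[0.1, 0, -0.02, 0, 0.06], [0.1, 0, -0.025, 0, 0.07], [0.1, 0.001, -0.02, 0, 0.06], [0.1, 0, -0.012, 0, 0.04], [0.1, 0, 0, 0, 0]]}}

```text
time: 9.5
tool_pos: [0.4963, -0.3212, 0.1966]
tool_rot: [3.142, 0.0, 1.717]
contact_force: [-0.8, -0.2, -1.8]
opening: 0.0339
grip_force: 30.0
```

{"method": "send_rows", "body": {"targets": [[0.1, 0, 0, -0.02, 0], [0.1, 0, 0, -0.03, 0], [0.1, 0, 0, -0.03, 0], [0.1, 0, 0, -0.03, 0], [0.1, 0, 0, 0, 0]]}}

```text
time: 10.0
tool_pos: [0.4942, -0.3175, 0.083]
tool_rot: [-3.136, -0.007, 1.718]
contact_force: [-0.7, 0.1, -2.8]
opening: 0.0337
grip_force: 30.0
```

{"method": "send_rows", "body": {"targets": [[0.1, 0, 0, 0, 0], [0.1, 0, 0, 0, 0]]}}

```text
time: 10.2
tool_pos: [0.4973, -0.3211, 0.0888]
tool_rot: [3.139, 0.002, 1.718]
contact_force: [0.6, 0.7, -1.5]
opening: 0.0339
grip_force: 30.0
```

```bash
python3 -c "
from h import *
z,_=snap('side','s3');p,d=snap('top','t3')
cv2.imwrite('pics/c3.png',np.hstack([cv2.resize(p[170:290,330:480,::-1],None,fx=2.6,fy=2.6),cv2.resize(z[90:210,310:460,::-1],None,fx=2.6,fy=2.6)]))
print(observe()['tool_pos'],observe()['tool_rot'])"
```

```text
[ 0.49708102 -0.32136983  0.08872074] [3.13921623e+00 2.54178116e-03 1.71782569e+00]
```

View pics/c3.png

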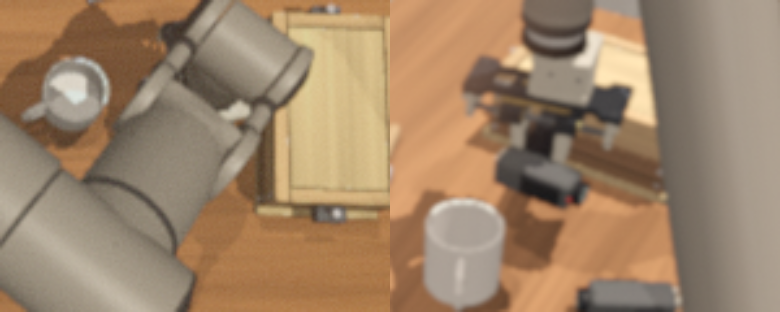

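The side crop shows the thermometer hanging between the mug (465,250) and the flask, level; a look-alike lies at (625,300). I'll check its clearance first.

```bash
python3 -c "
from h import *
for n in ('top','side'):
    P=cloud(n,np.load(n+'0.npz')['d']).reshape(-1,3)
    q=P[(P[:,2]>.015)&(P[:,2]<.05)&(P[:,0]>.25)&(P[:,0]<.45)&(P[:,1]<-.13)&(P[:,1]>-.4)]
    print(n,len(q),q.min(0),q.max(0))"
```

```text
top 311 [ 0.29522942 -0.24305958  0.01698275] [ 0.38560767 -0.1566213   0.0465979 ]
side 630 [ 0.27781162 -0.25083502  0.01505848] [ 0.38719314 -0.14659049  0.04192376]
```

{"method": "send_rows", "body": {"targets": [[0.1, 0.01, 0, -0.02, 0], [0.1, 0, 0, -0.025, 0], [0.1, 0, 0, -0.02, 0], [0.1, 0, 0, -0.01, 0], [0.1, 0, 0, 0, 0]]}}

```text
time: 10.8
tool_pos: [0.5058, -0.3207, 0.0112]
tool_rot: [-3.141, -0.001, 1.718]
contact_force: [0.6, -0.0, -3.0]
opening: 0.0335
grip_force: 30.0
```

{"method": "send_rows", "body": {"targets": [[0.1, 0, 0, 0, 0], [0.1, 0, 0, 0, 0]]}}

```text
time: 11.0
tool_pos: [0.5069, -0.3216, 0.0132]
tool_rot: [3.14, 0.002, 1.718]
contact_force: [0.6, -0.1, -1.6]
opening: 0.0339
grip_force: 30.0
```

{"method": "send_rows", "body": {"targets": [[0.1, 0, 0, -0.005, 0], [0.1, 0, 0, -0.003, 0], [0.1, 0, 0, -0.002, 0], [0.1, 0, 0, 0, 0], [0.1, 0, 0, 0, 0]]}}

```text
time: 11.5
tool_pos: [0.5061, -0.3209, 0.0027]
tool_rot: [3.141, 0.0, 1.718]
contact_force: [-2.7, 1.4, 5.8]
opening: 0.0339
grip_force: 30.0
```

{"method": "send_rows", "body": {"targets": [[0.1, 0, 0, -0.001, 0], [0.1, 0, 0, 0, 0], [0.1, 0, 0, 0, 0]]}}

```text
time: 11.8
tool_pos: [0.5061, -0.321, 0.0027]
tool_rot: [3.141, 0.001, 1.718]
contact_force: [-4.3, 2.9, 13.2]
opening: 0.0335
grip_force: 30.0
```

{"method": "send_rows", "body": {"targets": [[0.1, 0, 0, 0.001, 0], [0.1, 0, 0, 0, 0], [0.5, 0, 0, 0, 0], [0.7, 0, 0, 0, 0], [1, 0, 0, 0, 0]], "grip_force": 10}}

```text
time: 12.3
tool_pos: [0.5064, -0.3211, 0.0016]
tool_rot: [3.141, 0.0, 1.718]
contact_force: [-0.3, 0.1, -0.4]
opening: 0.0532
grip_force: 0.0
```

{"method": "send_rows", "body": {"targets": [[1, 0, 0, 0, 0], [1, 0, 0, 0, 0], [1, 0, 0, 0, 0], [1, 0, 0, 0, 0], [1, 0, 0, 0, 0]]}}

```text
time: 12.8
tool_pos: [0.5061, -0.3209, 0.0017]
tool_rot: [3.141, 0.0, 1.718]
contact_force: [0.2, 0.1, 0.0]
opening: 0.0902
grip_force: 0.0
```

{"method": "send_rows", "body": {"targets": [[1, 0, 0, 0.02, 0], [1, 0, 0, 0.04, 0], [1, 0, 0, 0.05, 0], [1, 0, 0, 0.05, 0], [1, 0, 0, 0.04, 0]]}}

```text
time: 13.3
tool_pos: [0.5064, -0.3211, 0.205]
tool_rot: [3.14, 0.002, 1.718]
contact_force: [0.4, -0.3, 0.2]
opening: 0.0919
grip_force: 0.0
```

```bash
python3 - <<'E'
from h import *
z,D=snap('side','s4');p,d=snap('top','t4')
o=observe();print(o['tool_pos'],o['opening'])
P=cloud('side',D).reshape(-1,3);q=P[(P[:,2]>.02)&(P[:,2]<.05)&(P[:,0]>.4)&(P[:,0]<.6)&(P[:,1]<-.21)&(P[:,1]>-.425)]
print(len(q),q.min(0),q.max(0),np.percentile(q[:,2],95))
q=P[(P[:,2]>.08)&(P[:,2]<.1)&(np.linalg.norm(P[:,:2]-[.51,-.16],axis=1)<.075)];print('mug',np.percentile(q[:,0],[1,99]),np.percentile(q[:,1],[1,99]))
cv2.imwrite('pics/c4.png',np.hstack([cv2.resize(p[170:290,330:480,::-1],None,fx=2.6,fy=2.6),cv2.resize(z[90:210,310:460,::-1],None,fx=2.6,fy=2.6)]))
E
```

```text
[ 0.50846912 -0.32277183  0.2086634 ] 0.09193914460355652
598 [ 0.4272641  -0.39877725  0.02006598] [ 0.54207754 -0.21015052  0.04994701] 0.03993555224457748
mug [0.47817953 0.56571577] [-0.21172553 -0.12324408]
```

View pics/c4.png

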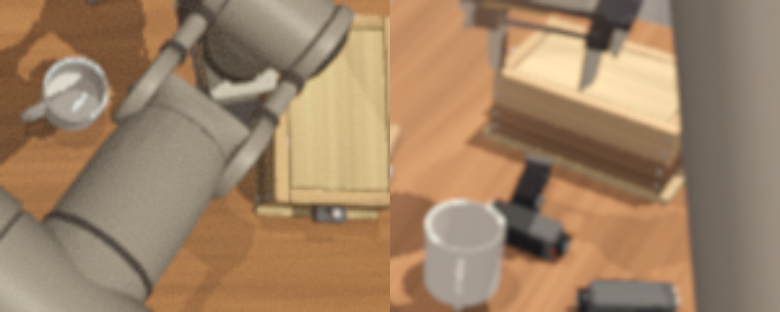

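The crop shows the thermometer flat on its side between the mug and the flask, clear of both and of the look-alike, with the fingers well above it. Its extents agree with the planned pose and the mug has not moved.

{"method": "send_rows", "body": {"targets": [[1, 0, 0, 0, 0], [1, 0, 0, 0, 0], [1, 0, 0, 0, 0]]}}

```text
time: 13.7
tool_pos: [0.5055, -0.3204, 0.1999]
tool_rot: [-3.139, -0.003, 1.718]
contact_force: [-0.2, -0.0, 0.4]
opening: 0.0919
grip_force: 0.0
```

```bash
python3 -c "
from cell import *
print(hand_in())"
```

```text
the job is handed in; nothing more can be done
None
```

I held the thermometer on the crucible's belly for 2.5 s with the trigger in, its lens about 20 cm from the wall. I then laid it on its side in the gap between mug and flask, clear of both, let go and handed in; no verdict was returned.

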